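# Show a valve block's four sides to the inspection camera and tray it

## Robot

A 6-joint arm with a two-finger parallel gripper is mounted at the origin on the work surface. World frame = base frame: x ahead of the robot, y to its left, z up, the work surface at z = 0. Lengths are in m, angles in rad, forces in N, time in s.
With the tool pointing down it reaches from about 0.35 to 0.875 m from the base axis. Payload 4.2 kg.
Tool frame: the origin (TCP) lies on the centre line of the jaws, within the pads' length; the fingertips stand 22 mm ahead of it and the grasp point (between the pads) lies 3 mm ahead of it; z points along the fingers, y is the line along which they close (so a half turn about z gives the same grasp; the last joint's range is limited). The gripper opens to 85 mm and grips with 20 to 120 N. Pads are 22 mm wide; open, the fingers measure 114 mm over their backs; the gripper's body (76 mm by 85 mm) begins 54 mm behind the grasp point. The pads swing forward as they close: fully open they stand 13 mm farther back than shut.
Start: joints at [0.259, 0.385, 0.008, 0, -1.194, -0.259], TCP at [0.625, 0, 0.253] pointing down, gripper open.
Joint ranges: [-3.14, 3.14], [-1.21, 2.06], [-1.07, 1.41], [-3.16, 2.05], [-2.99, -0.16], [-3.1, 3.1]. Speed limits (rad/s): [2.79, 2.79, 3.14, 3.14, 3.14, 3.14].

## Interface

Orientations are given as a unit quaternion [w, x, y, z].
In Python, from workcell import manip, vision gives the robot as it stands. The module is installed in compiled form; this text tells all that it offers.
- The arm moves only by the tool play_rows, never from a script. Its argument "plan" is a list of rows, each a list of 4 numbers: the shift along the world's x, y, z in units of 300 mm (1.0 is 300 mm), then the turn about the world's z in units of 180 degrees (1.0 is 180 degrees). In form: [[tx, ty, tz, roll], ...]. A call has 1 to 12 rows; each row shifts and turns the commanded pose from where the row before left it; what a row does not reach is not made up. A row lasts 1/10 s, in which the tool goes at most 50 mm and 8.59 degrees, less where a joint would pass 70% of its speed; a pose out of reach is approached as far as the arm can. A call with a number of a shift or a turn outside -1 to 1 is refused whole. A call with a gripper value outside its range is refused whole. "hand" is the closure, from 0 (fully open) to 1 (shut), set as the call begins (left out, the last holds). The fingers move at their own pace and stop on an object; the grip force is fixed at half the most. Time passes only in rows, so rows that do not move let the fingers close. It gives the time, the measured TCP pose, the force, the opening and the grip force at its end, in the units of the state.
- manip.get_obs(): the state, without advancing time (a new reading comes with each control period).
- vision.read_camera(name): name is "scene" or "side" or "wrist"; returns a dict with "img" (384x512x3 uint8, red, green, blue), "vfov" (degrees; the focal length in pixels is half the picture's height over the tangent of half this angle, whatever the lens; pixels are square), "cx", "cy" (the principal point, pixels), "k1" (the pictures are not rectified: a ray, as slopes to the right and down, at radius r is drawn at 1 + k1 r^2 times it, then the intrinsics apply), "camera_from_world" (4x4, takes a point from world to camera coordinates). Camera axes: x right, y up, looking along -z (the intrinsics and any distortion apply to the point x, -y, -z); pixel columns grow to the right and rows downward; lengths in m; the calibration is good to about 2 mm. A picture is of the moment at which its call begins. There is no depth.
- manip.finish_job(): hands the job in; it is judged then, once.
The state is a dict: "time": time; "joint_positions": joint angles; "dq": joint speeds; "joint_torque": joint torques, N m; "ee_pos": TCP position; "orientation": TCP orientation; "force": force on the tool from outside, world axes, zero at the start; "wrist_torque": the same for the moment, N m; "grip_width": finger opening in m; "gripper_force": force on a finger pad.
Only numpy, scipy, OpenCV 4.12 (cv2) and the standard library are available. Lean on these libraries where they do the work, as an engineer would, in place of code of your own. Each camera call takes 0.05 s, during which the arm holds its last target. There are 200 camera calls.

## Task

Take the valve block that stands on the cardboard and show its four sides to the inspection camera one after another: the side with the round port first, then the others in the order in which quarter turns anticlockwise (seen from above) bring them round. Each time hold the block upright and still for at least half a second, with the side square to the lens, level with it and centred on it, about 70 mm away. Then set the block down, without dropping it, upright in the middle of the free place in the tray, in line with the other blocks and with its port facing the same way as theirs; do not touch the camera or disturb the other blocks and the spanner.

Things in the scene. Friction and masses are not known exactly. Their poses are not given: they have to be found in the camera images.
- workpiece: aluminium valve block: square body 50 x 50 mm, 75 mm tall, with a round neck on top, 36 mm across and 40 mm tall (115 mm overall), 0.5 kg, standing on 4 mm cardboard. Origin: centre of its underside, z up. Grip it by the neck. -x side: round port, a boss 28 mm across sticking out 12 mm; +y side: two bolt holes one above the other; +x side: plain; -y side: dark flat plate
- side1 (a point): centre of the flat port side (-x) of the workpiece, 37.5 mm above its underside, 25 mm from its upright axis; the boss stands 12 mm farther out
- side2 (a point): centre of the flat side with the two bolt holes (+y) of the workpiece, 37.5 mm above its underside, 25 mm from its upright axis
- side3 (a point): centre of the flat plain side (+x) of the workpiece, 37.5 mm above its underside, 25 mm from its upright axis
- side4 (a point): centre of the flat side with the dark plate (-y) of the workpiece, 37.5 mm above its underside, 25 mm from its upright axis
- camera: fixed inspection camera on a foot: grey housing 80 x 80 x 80 mm with a white ring light and a black lens 52 mm across, lens axis level, 160 mm above the bench; 200 mm tall overall. Origin: on the bench under the housing; it looks along its own -x
- lens (a point): centre of the lens's front face, 60 mm from the camera's origin along its -x, 160 mm up
- focus (a point): point on the lens axis 70 mm in front of the lens: where the centre of the side being shown belongs
- tray: fixed dark steel tray on legs, 210 x 210 mm, rim top 56 mm above the bench; four square rubber pads (70 mm) in a two by two grid, 90 mm apart, tops 48 mm above the bench. Origin: on the bench under its centre; x and y along its edges
- free_place: the one empty rubber pad of the tray. Origin: centre of the pad's top; x and y along the tray's edges. The block's x axis belongs along this x (port towards -x)
- done_a: finished aluminium valve block: square body 50 x 50 mm, 75 mm tall, with a round neck on top, 36 mm across and 40 mm tall (115 mm overall), just like the workpiece, standing on a tray pad, port towards the tray's -x. Origin: centre of its underside
- done_b: finished aluminium valve block: square body 50 x 50 mm, 75 mm tall, with a round neck on top, 36 mm across and 40 mm tall (115 mm overall), just like the workpiece, standing on a tray pad, port towards the tray's -x. Origin: centre of its underside
- done_c: finished aluminium valve block: square body 50 x 50 mm, 75 mm tall, with a round neck on top, 36 mm across and 40 mm tall (115 mm overall), just like the workpiece, standing on a tray pad, port towards the tray's -x. Origin: centre of its underside
- spanner: dark steel spanner, 160 mm long, lying on the bench; not needed. Origin: under its middle; x along it
There are look-alikes about, which are no part of the job. Leave any purple or red look-alike of the done_b alone. Leave any orange or red look-alike of the workpiece alone.

How it is judged:
On the way, in this order (a step that is already met when the one before it is completed fails the run):
1. the port side is held still: its centre 50 to 90 mm from the lens, within 15 mm of the lens axis sideways and in height, square and upright within 10 degrees (x of side1 in the frame of camera between -0.15 and -0.11 m and y of side1 in the frame of camera between -0.015 and 0.015 m and z of side1 in the frame of camera between 0.145 and 0.175 m and x of workpiece in the frame of camera between -0.177 and -0.133 m and angle between the x axis of workpiece and the x axis of camera, either way round below 0.17 rad and angle between workpiece's own z axis and vertical below 0.17 rad and linear speed of workpiece below 0.03 m/s), for 0.5 s.
2. the side with the two bolt holes is held still: its centre 50 to 90 mm from the lens, within 15 mm of the lens axis sideways and in height, square and upright within 10 degrees (x of side2 in the frame of camera between -0.15 and -0.11 m and y of side2 in the frame of camera between -0.015 and 0.015 m and z of side2 in the frame of camera between 0.145 and 0.175 m and x of workpiece in the frame of camera between -0.177 and -0.133 m and angle between the y axis of workpiece and the x axis of camera, either way round below 0.17 rad and angle between workpiece's own z axis and vertical below 0.17 rad and linear speed of workpiece below 0.03 m/s), for 0.5 s.
3. the plain side is held still: its centre 50 to 90 mm from the lens, within 15 mm of the lens axis sideways and in height, square and upright within 10 degrees (x of side3 in the frame of camera between -0.15 and -0.11 m and y of side3 in the frame of camera between -0.015 and 0.015 m and z of side3 in the frame of camera between 0.145 and 0.175 m and x of workpiece in the frame of camera between -0.177 and -0.133 m and angle between the x axis of workpiece and the x axis of camera, either way round below 0.17 rad and angle between workpiece's own z axis and vertical below 0.17 rad and linear speed of workpiece below 0.03 m/s), for 0.5 s.
4. the side with the dark plate is held still: its centre 50 to 90 mm from the lens, within 15 mm of the lens axis sideways and in height, square and upright within 10 degrees (x of side4 in the frame of camera between -0.15 and -0.11 m and y of side4 in the frame of camera between -0.015 and 0.015 m and z of side4 in the frame of camera between 0.145 and 0.175 m and x of workpiece in the frame of camera between -0.177 and -0.133 m and angle between the y axis of workpiece and the x axis of camera, either way round below 0.17 rad and angle between workpiece's own z axis and vertical below 0.17 rad and linear speed of workpiece below 0.03 m/s), for 0.5 s.
At the end, for the whole second after the job is handed in: the workpiece stands upright and at rest on the free pad, its axis within 12 mm of the pad's centre, square to the tray within 10 degrees with its port towards the tray's -x; the other blocks still stand (horizontal distance between workpiece and free_place below 0.012 m and z of workpiece in the frame of free_place between -0.004 and 0.004 m and angle between each of workpiece, done_a, done_b, done_c's own z axis and vertical below 0.06 rad and angle between the x axis of workpiece and the x axis of free_place, either way round below 0.17 rad and x of side1 in the frame of free_place below 0 m and linear speed of workpiece below 0.01 m/s); the robot touches nothing.
It fails at once if a finished block is moved by more than 10 mm or tipped (distance of any of done_a, done_b, done_c from where it was at the start of the episode above 0.01 m or angle between any of done_a, done_b, done_c's own z axis and vertical above 0.2 rad).
It fails at once if the spanner is moved by more than 20 mm (distance of spanner from where it was at the start of the episode above 0.02 m).
It fails at once if the camera is touched (more than 2 N) (contact force between anything else and camera above 2 N).
It fails at once if the workpiece is dropped (falls out of the fingers, faster than 0.45 m/s) (contact force between the fingers and workpiece below 0.2 N and linear speed of workpiece above 0.45 m/s).
It fails at once if the workpiece is tipped by more than 30 degrees (angle between workpiece's own z axis and vertical above 0.52 rad).
It also fails if it takes over 61 s, if anything falls off the work surface, if the arm or the gripper's body presses on something with over 40 N, if the wrist force passes 120 N, or if a joint passes its speed limit or range.

## Working session

There is one attempt and no reset: what is moved stays moved. The work goes in short steps, Python scripts to look and compute and a tool call to move; the robot and the scene stay as the last step left them, time stands still between calls to the robot, and variables do not carry over. Pictures are saved under pics/ and viewed, at most 10 in all, crops included, and the job is handed in when it is done.

Besides the shell and the picture viewer there is one more tool, called after "Call:" as name(argument=value, ...) on one line, values as JSON. play_rows: Moves the arm, as the interface text tells. Its arguments: {"type":"object","properties":{"plan":{"type":"array"},"hand":{"type":"number"}},"required":["plan"]}

```bash
mkdir -p pics; cat > h.py <<'E'
import numpy as np, cv2
from workcell import manip, vision
def grab(n):
    c=vision.read_camera(n); return c
def K(c):
    f=c['img'].shape[0]/2/np.tan(np.radians(c['vfov'])/2)
    return np.array([[f,0,c['cx']],[0,f,c['cy']],[0,0,1.]]),np.array([c['k1'],0,0,0,0.])
def ray(c,uv):
    k,d=K(c); s=cv2.undistortPoints(np.array([[uv]],float),k,d)[0,0]
    M=np.linalg.inv(np.array(c['camera_from_world'])); return M[:3,3],M[:3,:3]@np.array([s[0],-s[1],-1.])
def onz(c,uv,z):
    o,v=ray(c,uv); return o+v*(z-o[2])/v[2]
def proj(c,p):
    k,d=K(c); M=np.array(c['camera_from_world']); q=M[:3,:3]@np.array(p)+M[:3,3]
    return cv2.projectPoints(np.array([[q[0],-q[1],-q[2]]]),np.zeros(3),np.zeros(3),k,d)[0][0,0]
def save(n,img,s=1.5):
    cv2.imwrite('pics/'+n,cv2.resize(img[:,:,::-1],None,fx=s,fy=s,interpolation=cv2.INTER_CUBIC))
E
python3 - <<'E'
from h import *
o=manip.get_obs(); print(o['time'],o['ee_pos'],o['orientation'],o['grip_width'])
for n in ('scene','side','wrist'):
    c=grab(n); save(n+'0.png',c['img']); print(n,c['vfov'],c['cx'],c['cy'],c['k1'],np.linalg.inv(c['camera_from_world']).round(3).tolist())
E
```

```text
0.0 [6.24469922e-01 3.06366784e-05 2.52217179e-01] [-0.00078656 -0.70704562  0.70716712  0.00073254] 0.0850393618888784
scene 53.04760163702631 252.73434515130972 191.05538298003523 -0.07922962414709048 [[0.876, -0.284, 0.391, 0.967], [0.483, 0.509, -0.713, -0.777], [0.003, 0.813, 0.583, 0.773], [0.0, 0.0, 0.0, 1.0]]
side 51.56716905424865 255.17031787918455 186.12205555566376 -0.08887819280374519 [[0.957, 0.223, -0.184, 0.32], [-0.288, 0.694, -0.66, -0.656], [-0.019, 0.685, 0.728, 0.836], [0.0, 0.0, 0.0, 1.0]]
wrist 66.34231715450007 253.52584086463807 195.9885227610543 -0.06648188850313755 [[-1.0, -0.001, 0.002, 0.626], [0.001, -0.959, -0.284, -0.071], [0.002, -0.284, 0.959, 0.372], [0.0, 0.0, 0.0, 1.0]]
```

View pics/scene0.png

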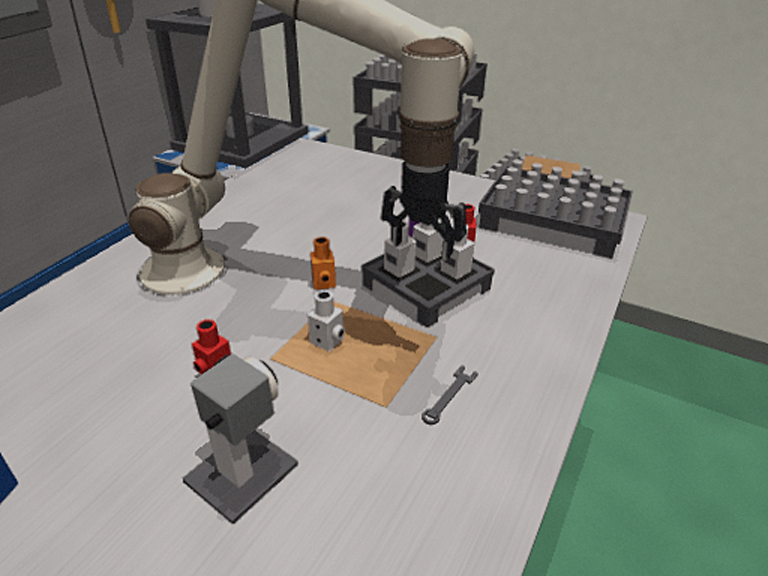

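View pics/side0.png

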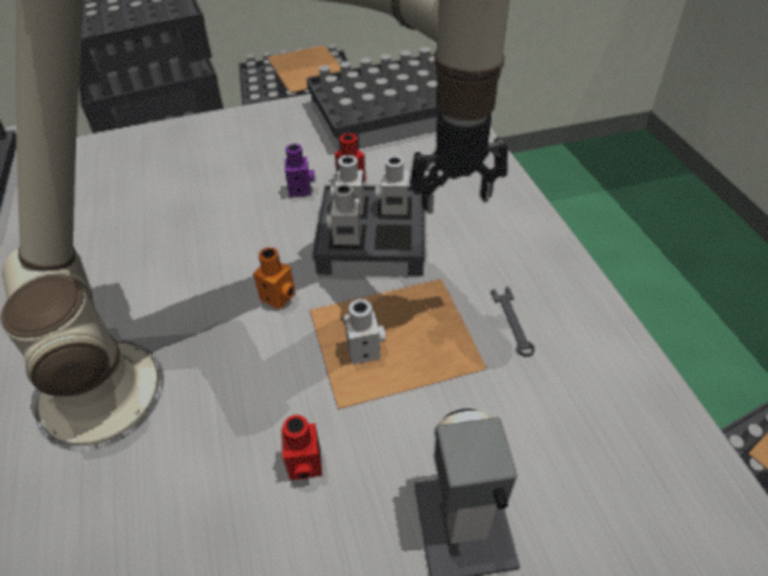

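View pics/wrist0.png

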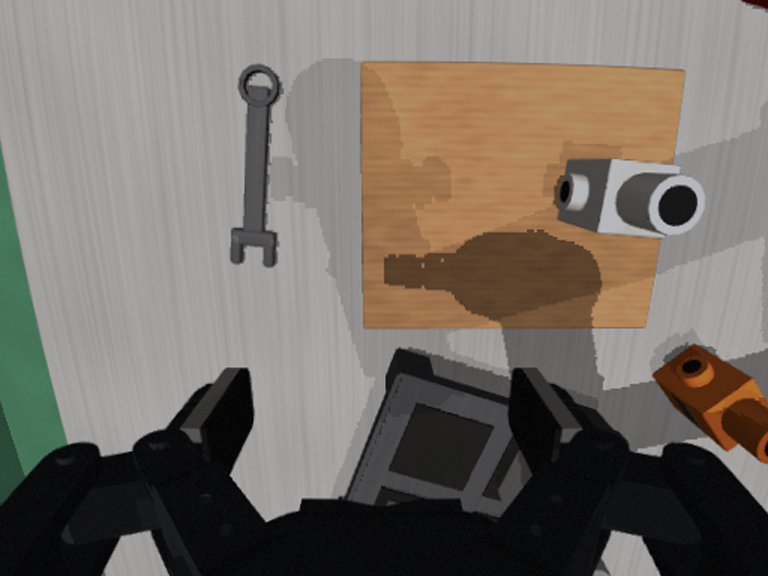

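The scene view shows the block at (323,325), camera housing at (235,400) and the free pad at (430,290) in 1.5x pixels. In the wrist view the neck top is at (679,205), with the port facing world +x, and the free pad is at (440,447).

```bash
python3 - <<'E'
from h import *
W=grab('wrist');S=grab('scene');D=grab('side')
print('neck',onz(W,(679/1.5,205/1.5),.119),onz(S,(324/1.5,297/1.5),.119),onz(D,(360/1.5,308/1.5),.119))
print('pad',onz(W,(440/1.5,447/1.5),.048),onz(D,(393/1.5,237/1.5),.048),onz(S,(431/1.5,288/1.5),.048))
for p in [(193,378),(243,358),(273,398),(218,436)]: print('cs',onz(S,np.array(p)/1.5,.2))
for p in [(437,427),(500,418),(513,475),(443,486)]: print('cd',onz(D,np.array(p)/1.5,.2))
print('spanner',[onz(W,np.array(p)/1.5,.005).round(3) for p in [(259,85),(253,265)]])
print('red/orange',onz(D,np.array((295,425))/1.5,.115),onz(D,np.array((268,255))/1.5,.115))
print('done',[onz(D,np.array(p)/1.5,.163).round(3) for p in [(347,162),(395,162),(345,190)]])
E
```

```text
neck [ 0.45048162 -0.05027475  0.119     ] [ 0.45361727 -0.0574038   0.119     ] [ 0.44908267 -0.05528614  0.119     ]
pad [0.57384587 0.16294039 0.048     ] [0.57084925 0.15970631 0.048     ] [0.58099045 0.15989555 0.048     ]
cs [ 0.46097172 -0.39643015  0.2       ]
cs [ 0.49589069 -0.32914737  0.2       ]
cs [ 0.58253613 -0.37117822  0.2       ]
cs [ 0.56170543 -0.45814793  0.2       ]
cd [ 0.47275124 -0.33116714  0.2       ]
cd [ 0.54927807 -0.34293524  0.2       ]
cd [ 0.53334485 -0.41471034  0.2       ]
cd [ 0.45365739 -0.40275027  0.2       ]
spanner [array([ 0.719, -0.132,  0.005]), array([0.734, 0.012, 0.005])]
red/orange [ 0.30981048 -0.22738659  0.115     ] [0.32867353 0.11382296 0.115     ]
done [array([0.514, 0.27 , 0.163]), array([0.601, 0.241, 0.163]), array([0.489, 0.187, 0.163])]
```

Call:
play_rows(plan=[[0, 0, 0.14, 0], [-0.06, 0.1, 0.1, 0], [-0.06, 0.12, 0.1, 0], [-0.06, 0.12, 0.1, 0], [-0.06, 0.1, 0.1, 0], [0, 0, 0, 0], [0, 0, 0, 0], [0, 0, 0, 0]], hand=0)

```text
time: 1.1
ee_pos: [0.5529, 0.1314, 0.4138]
orientation: [-0.001, -0.707, 0.707, 0.001]
force: [-0.3, -0.1, -1.0]
grip_width: 0.0853
gripper_force: 0.0
```

```bash
python3 - <<'E'
from h import *
import pickle
c=grab('wrist'); save('wtray.png',c['img']); pickle.dump(c,open('wtray.pkl','wb')); o=manip.get_obs(); print(o['ee_pos'],o['dq'].round(3) if hasattr(o['dq'],'round') else o['dq'])
E
```

```text
[0.55305493 0.13105287 0.41343615] [-0.006  0.007  0.001  0.004 -0.001 -0.002]
```

Call:
play_rows(plan=[[-0.01, -0.15, 0, 0], [-0.02, -0.15, 0, 0], [-0.02, -0.15, 0, 0], [-0.02, -0.15, 0, 0], [-0.02, -0.15, 0, 0], [-0.02, -0.15, 0, 0], [-0.02, -0.15, 0, 0], [-0.02, -0.15, 0, 0], [0, -0.15, 0, 0], [0, -0.15, 0, 0], [0, 0, 0, 0], [0, 0, 0, 0]])

```text
time: 2.35
ee_pos: [0.5074, -0.3201, 0.4129]
orientation: [-0.001, -0.706, 0.708, 0.002]
force: [0.0, 0.5, 0.3]
grip_width: 0.0851
gripper_force: 0.0
```

```bash
python3 - <<'E'
from h import *
import pickle
c=grab('wrist'); save('wcam.png',c['img']); pickle.dump(c,open('wcam.pkl','wb')); o=manip.get_obs(); print(o['time'],o['ee_pos'])
E
```

```text
2.4 [ 0.50764405 -0.31905486  0.41366001]
```

View pics/wtray.png

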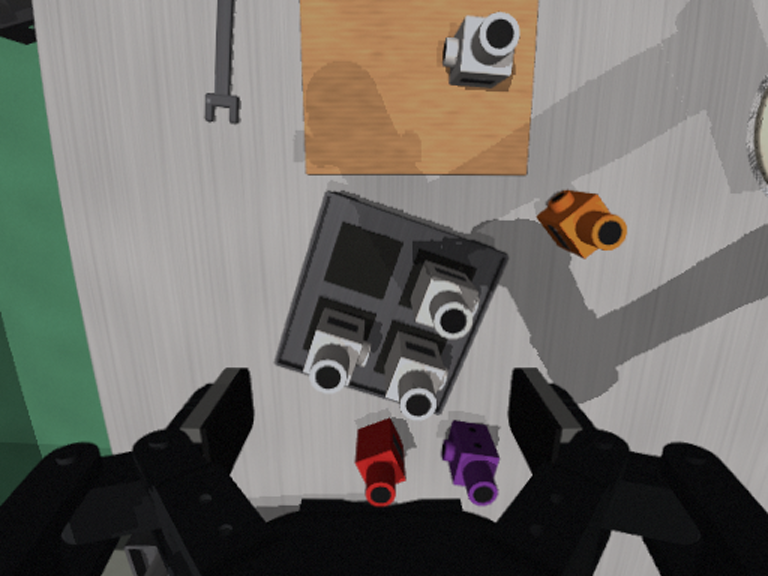

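View pics/wcam.png

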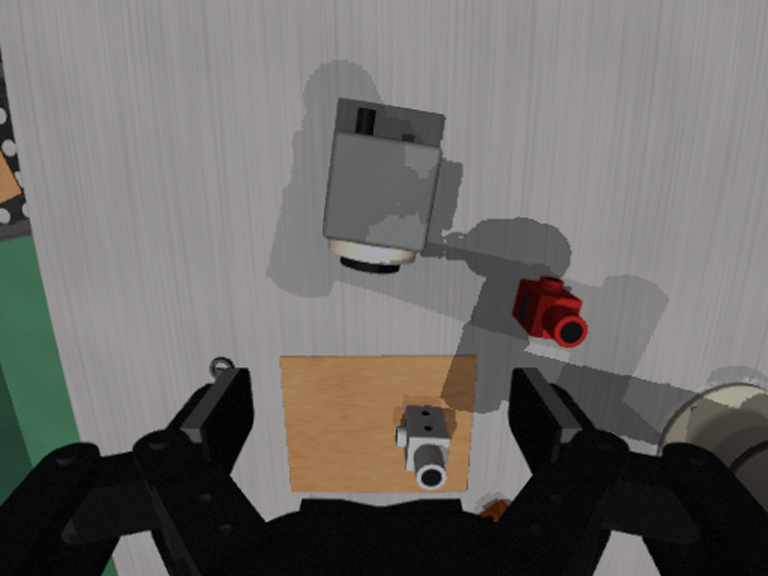

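In the tray view the free pad has corners at about (343,222), (403,240), (386,298) and (325,282). The finished blocks' bosses point right, which is world -x. In the camera view the housing top has corners at (337,132), (442,150), (424,252) and (325,237), and the lens points down-image, which is +y.

```bash
python3 - <<'E'
from h import *
import pickle
o=manip.get_obs(); print(np.round(o['joint_positions'],3))
def corners(c,pts,z):
    g=cv2.cvtColor(c['img'],cv2.COLOR_RGB2GRAY)
    q=cv2.cornerSubPix(g,(np.array(pts,np.float32)/1.5).reshape(-1,1,2),(3,3),(-1,-1),(3,30,.01)).reshape(-1,2)
    print((q*1.5).round(1).tolist())
    P=np.array([onz(c,p,z)[:2] for p in q]); return P
def rep(P):
    print(P.round(4).tolist(),'c',P.mean(0).round(4))
    for i in range(4):
        d=P[(i+1)%4]-P[i]; print('  len %.4f ang %.1f'%(np.hypot(*d),np.degrees(np.arctan2(d[1],d[0]))))
t=pickle.load(open('wtray.pkl','rb')); k=pickle.load(open('wcam.pkl','rb'))
print('pad'); rep(corners(t,[(343,222),(403,240),(386,298),(325,282)],.048))
print('rim'); rep(corners(t,[(330,192),(508,255),(437,413),(276,363)],.056))
print('cam'); rep(corners(k,[(337,132),(442,150),(424,252),(325,237)],.2))
print('neck',onz(t,np.array((499,34))/1.5,.119),onz(k,np.array((431,478))/1.5,.119))
print('done necks',[onz(t,np.array(p)/1.5,.163).round(4) for p in [(453,320),(328,377),(418,404)]])
E
```

```text
[-0.291  0.282  0.249 -0.    -1.541  0.289]
pad
[[342.20001220703125, 220.8000030517578], [403.1000061035156, 242.39999389648438], [381.8999938964844, 298.8999938964844], [323.0, 279.3999938964844]]
[[0.5948, 0.12], [0.5277, 0.1441], [0.5513, 0.2097], [0.6184, 0.1864]] c [0.5731 0.165 ]
  len 0.0713 ang 160.2
  len 0.0698 ang 70.2
  len 0.0710 ang -19.2
  len 0.0704 ang -109.5
rim
[[325.79998779296875, 189.89999389648438], [506.20001220703125, 252.5], [437.0, 413.0], [274.6000061035156, 363.3999938964844]]
[[0.6108, 0.0863], [0.4138, 0.1538], [0.4832, 0.355], [0.6792, 0.2874]] c [0.5467 0.2206]
  len 0.2083 ang 161.1
  len 0.2129 ang 71.0
  len 0.2073 ang -19.0
  len 0.2124 ang -108.8
cam
[[337.0, 132.0], [439.8999938964844, 146.89999389648438], [424.0, 252.0], [321.79998779296875, 234.3000030517578]]
[[0.5382, -0.4135], [0.4643, -0.4029], [0.4742, -0.3258], [0.5519, -0.3399]] c [ 0.5071 -0.3705]
  len 0.0747 ang 171.9
  len 0.0778 ang 82.7
  len 0.0790 ang -10.2
  len 0.0749 ang -100.5
neck [ 0.45129447 -0.04940856  0.119     ] [ 0.45103363 -0.04987791  0.119     ]
done necks [array([0.4884, 0.1942, 0.163 ]), array([0.6022, 0.2503, 0.163 ]), array([0.5177, 0.279 , 0.163 ])]
```

Call:
play_rows(plan=[[-0.027, 0.123, -0.052, 0], [-0.027, 0.123, -0.052, 0], [-0.027, 0.123, -0.052, 0], [-0.027, 0.123, -0.052, 0], [-0.027, 0.123, -0.052, 0], [-0.027, 0.123, -0.052, 0], [-0.027, 0.123, -0.052, 0], [0, 0, 0, 0], [0, 0, 0, 0], [0, 0, 0, 0]])

```text
time: 3.4
ee_pos: [0.4518, -0.0599, 0.3066]
orientation: [-0.001, 0.707, -0.707, 0.001]
force: [1.6, 0.3, 0.4]
grip_width: 0.0854
gripper_force: 0.0
```

```bash
python3 - <<'E'
from h import *
import pickle
k=pickle.load(open('wcam.pkl','rb'))
a,b=[onz(k,np.array(p)/1.5,.16)[:2] for p in [(341,261),(400,266)]]
print('lens',a,b,(a+b)/2,np.degrees(np.arctan2(*(b-a)[::-1])))
# housing top mask
g=k['img'].astype(int); m=(abs(g.max(2)-g.min(2))<25)&(g.mean(2)>90)&(g.mean(2)<150)
c=grab('wrist'); pickle.dump(c,open('whov.pkl','wb')); o=manip.get_obs(); print(o['time'],o['ee_pos'],proj(c,(.451,-.05,.079)))
u,v=proj(c,(.451,-.05,.079)).astype(int); im=c['img'][max(0,v-75):v+75,max(0,u-100):u+100]; print(max(0,v-75),max(0,u-100))
save('whov.png',im,4)
E
```

```text
lens [ 0.54150357 -0.3103664 ] [ 0.49053974 -0.30565952] [ 0.51602165 -0.30801296] 174.72329186068526
3.45 [ 0.45179426 -0.06025015  0.30649612] [255.29323404 178.7055273 ]
103 155
```

View pics/whov.png

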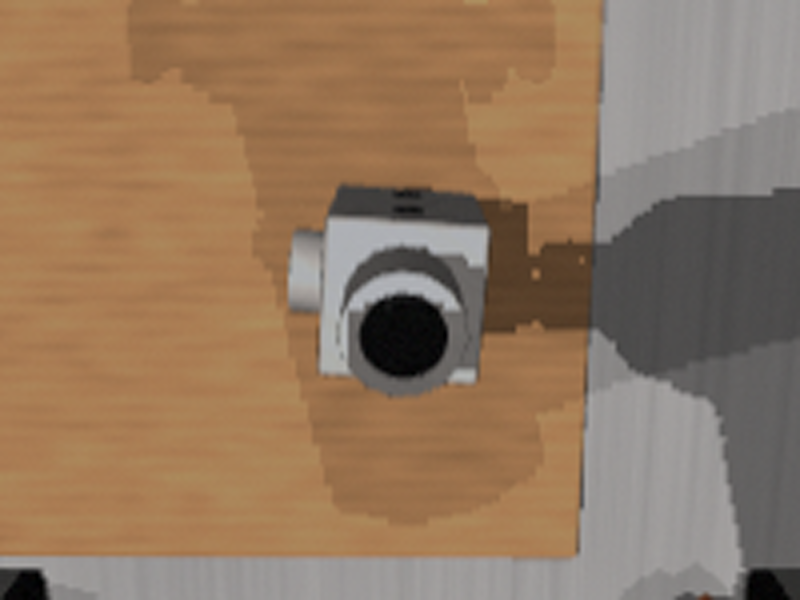

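The block's body-top corners are at crop pixels (329,217), (490,226), (478,382) and (320,374). The port boss is on the left (+x) and the holes are at the top (-y).

```bash
python3 - <<'E'
from h import *
import pickle
c=pickle.load(open('whov.pkl','rb'))
P=np.array([onz(c,np.array(p)/4+[155,103],.079)[:2] for p in [(329,217),(490,226),(478,382),(320,374)]])
print(P.round(4),P.mean(0))
for i in range(4):
    d=P[(i+1)%4]-P[i]; print('  len %.4f ang %.1f'%(np.hypot(*d),np.degrees(np.arctan2(d[1],d[0]))))
print(onz(c,np.array((404,336))/4+[155,103],.119))
E
```

```text
[[ 0.4725 -0.0761]
 [ 0.4246 -0.0735]
 [ 0.4272 -0.0249]
 [ 0.476  -0.0275]] [ 0.45007286 -0.05050791]
  len 0.0480 ang 176.8
  len 0.0486 ang 86.9
  len 0.0489 ang -3.0
  len 0.0488 ang -94.1
[ 0.45041383 -0.05014982  0.119     ]
```

Call:
play_rows(plan=[[-0.004, 0.034, -0.1, -0.044], [0, 0, -0.1, -0.044], [0, 0, -0.1, -0.044], [0, 0, -0.1, -0.044], [0, 0, -0.09, -0.044], [0, 0, 0, 0], [0, 0, -0.058, 0], [0, 0, -0.058, 0], [0, 0, -0.058, 0], [0, 0, 0, 0], [0, 0, 0, 0], [0, 0, 0, 0]])

```text
time: 4.65
ee_pos: [0.4515, -0.0498, 0.1082]
orientation: [0.001, -0.426, 0.905, -0.0]
force: [0.1, -0.3, 0.1]
grip_width: 0.0853
gripper_force: 0.0
```

Call:
play_rows(plan=[[0, 0, 0, 0], [0, 0, 0, 0], [0, 0, 0, 0], [0, 0, 0, 0], [0, 0, 0, 0], [0, 0, 0, 0], [0, 0, 0, 0], [0, 0, 0, 0], [0, 0, 0, 0], [0, 0, 0, 0]], hand=1)

```text
time: 5.65
ee_pos: [0.4506, -0.0498, 0.1072]
orientation: [0.0, -0.426, 0.905, -0.0]
force: [-0.2, -0.5, 6.8]
grip_width: 0.0342
gripper_force: 59.5
```

Call:
play_rows(plan=[[0, 0, 0.04, 0], [0, 0, 0.095, 0], [0, 0, 0.1, 0], [0, 0, 0.1, 0], [0, 0, 0.06, 0], [0, 0, 0, 0]])

```text
time: 6.25
ee_pos: [0.4507, -0.0494, 0.2262]
orientation: [0.002, -0.426, 0.905, -0.0]
force: [0.9, -0.4, -4.3]
grip_width: 0.035
gripper_force: 61.3
```

Call:
play_rows(plan=[[0.02, -0.046, 0, -0.044], [0.022, -0.046, 0, -0.044], [0.022, -0.046, 0, -0.044], [0.022, -0.046, 0, -0.044], [0.022, -0.046, 0, -0.044], [0.022, -0.046, 0, -0.044], [0.022, -0.046, 0, -0.044], [0.022, -0.046, 0, -0.044], [0.022, -0.046, 0, -0.044], [0.022, -0.046, 0, -0.044], [0.022, -0.046, 0, -0.044], [0.022, -0.046, 0, -0.044]])

```text
time: 7.45
ee_pos: [0.5274, -0.2153, 0.2214]
orientation: [-0.003, 0.383, 0.924, -0.0]
force: [0.5, 0.4, -4.9]
grip_width: 0.0348
gripper_force: 61.1
```

Call:
play_rows(plan=[[0, 0, 0, 0], [0, 0, 0, 0], [0, 0, 0, 0], [0, 0, 0, 0], [0, 0, 0, 0], [0, 0, 0, 0], [0, 0, 0, 0], [0, 0, 0, 0]])

```text
time: 8.25
ee_pos: [0.5288, -0.2153, 0.2253]
orientation: [0.0, 0.38, 0.925, 0.0]
force: [0.6, -1.4, -5.0]
grip_width: 0.0345
gripper_force: 61.2
```

```bash
python3 - <<'E'
from h import *
o=manip.get_obs(); print(o['time'],o['ee_pos'],o['orientation'],np.round(o['joint_positions'],3))
q=o['orientation']; print('yaw',np.degrees(2*np.arctan2(q[2],q[1]))-270)
s=grab('side');w=grab('scene')
u=proj(s,(.52,-.27,.16)).astype(int); v=proj(w,(.52,-.27,.16)).astype(int)
f=lambda c,u:c['img'][max(0,u[1]-90):u[1]+90,max(0,u[0]-60):u[0]+60]
a,b=f(s,u),f(w,v); h=min(len(a),len(b)); print(u,v)
save('show1.png',np.hstack([a[:h],b[:h]]),3)
E
```

```text
8.25 [ 0.52882533 -0.21526423  0.22531253] [1.39788521e-04 3.79671480e-01 9.25121365e-01 8.17147195e-05] [-0.103  0.315 -0.17  -0.    -1.085 -2.247]
yaw -134.62667039474064
[302 262] [188 239]
```

View pics/show1.png

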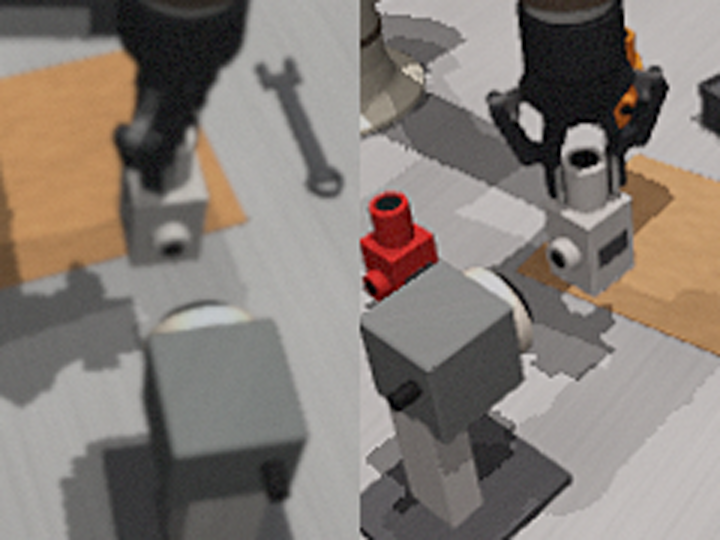

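The port side is square to the lens, with the boss at (172,240) in the left crop pointing at the ring light. The block is upright. Next come the quarter turns.

Call:
play_rows(plan=[[0, 0, 0, 0], [0, 0, 0, 0], [0, 0, 0, 0], [0, 0, 0, 0], [0, 0, 0, 0], [0, 0, 0, 0]])

```text
time: 8.95
ee_pos: [0.5288, -0.2154, 0.2252]
orientation: [0.0, 0.38, 0.925, 0.0]
force: [0.7, -0.0, -5.2]
grip_width: 0.0347
gripper_force: 61.2
```

Call:
play_rows(plan=[[0, 0, 0, 0.03], [0, 0, 0, 0.044], [0, 0, 0, 0.044], [0, 0, 0, 0.044], [0, 0, 0, 0.044], [0, 0, 0, 0.044], [0, 0, 0, 0.044], [0, 0, 0, 0.044], [0, 0, 0, 0.044], [0, 0, 0, 0.044], [0, 0, 0, 0.044], [0, 0, 0, 0.03]])

```text
time: 10.15
ee_pos: [0.5288, -0.2154, 0.2252]
orientation: [-0.0, -0.388, 0.922, 0.0]
force: [0.1, -0.2, -4.6]
grip_width: 0.0345
gripper_force: 61.2
```

Call:
play_rows(plan=[[0, 0, 0, 0], [0, 0, 0, 0], [0, 0, 0, 0], [0, 0, 0, 0], [0, 0, 0, 0], [0, 0, 0, 0], [0, 0, 0, 0], [0, 0, 0, 0], [0, 0, 0, 0], [0, 0, 0, 0], [0, 0, 0, 0], [0, 0, 0, 0]])

```text
time: 11.35
ee_pos: [0.5288, -0.2154, 0.2252]
orientation: [0.0, -0.386, 0.923, -0.0]
force: [0.1, 0.0, -4.4]
grip_width: 0.0348
gripper_force: 61.2
```

Call:
play_rows(plan=[[0, 0, 0, 0.03], [0, 0, 0, 0.044], [0, 0, 0, 0.044], [0, 0, 0, 0.044], [0, 0, 0, 0.044], [0, 0, 0, 0.044], [0, 0, 0, 0.044], [0, 0, 0, 0.044], [0, 0, 0, 0.044], [0, 0, 0, 0.044], [0, 0, 0, 0.044], [0, 0, 0, 0.03]])

```text
time: 12.55
ee_pos: [0.5288, -0.2154, 0.2252]
orientation: [0.0, 0.926, -0.378, -0.0]
force: [-0.3, 0.4, -5.4]
grip_width: 0.0344
gripper_force: 61.3
```

Call:
play_rows(plan=[[0, 0, 0, 0], [0, 0, 0, 0], [0, 0, 0, 0], [0, 0, 0, 0], [0, 0, 0, 0], [0, 0, 0, 0], [0, 0, 0, 0], [0, 0, 0, 0], [0, 0, 0, 0], [0, 0, 0, 0], [0, 0, 0, 0], [0, 0, 0, 0]])

```text
time: 13.75
ee_pos: [0.5288, -0.2154, 0.2252]
orientation: [0.0, 0.925, -0.38, 0.0]
force: [0.2, 0.3, -5.2]
grip_width: 0.0348
gripper_force: 61.3
```

Call:
play_rows(plan=[[0, 0, 0, 0.03], [0, 0, 0, 0.044], [0, 0, 0, 0.044], [0, 0, 0, 0.044], [0, 0, 0, 0.044], [0, 0, 0, 0.044], [0, 0, 0, 0.044], [0, 0, 0, 0.044], [0, 0, 0, 0.044], [0, 0, 0, 0.044], [0, 0, 0, 0.044], [0, 0, 0, 0.03]])

```text
time: 14.95
ee_pos: [0.5288, -0.2154, 0.2252]
orientation: [0.0, 0.922, 0.388, 0.0]
force: [-0.7, 0.1, -4.4]
grip_width: 0.0347
gripper_force: 61.3
```

Call:
play_rows(plan=[[0, 0, 0, 0], [0, 0, 0, 0], [0, 0, 0, 0], [0, 0, 0, 0], [0, 0, 0, 0], [0, 0, 0, 0], [0, 0, 0, 0], [0, 0, 0, 0], [0, 0, 0, 0], [0, 0, 0, 0], [0, 0, 0, 0], [0, 0, 0, 0]])

```text
time: 16.15
ee_pos: [0.5288, -0.2154, 0.2252]
orientation: [0.0, 0.923, 0.386, -0.0]
force: [-0.2, -0.1, -5.4]
grip_width: 0.0346
gripper_force: 61.3
```

```bash
python3 - <<'E'
from h import *
o=manip.get_obs(); print(o['time'],o['ee_pos'],o['orientation'],np.round(o['joint_positions'],3))
q=o['orientation']; print('yaw',np.degrees(2*np.arctan2(q[2],q[1]))-270)
s=grab('side');w=grab('scene')
u=proj(s,(.52,-.27,.16)).astype(int); v=proj(w,(.52,-.27,.16)).astype(int)
f=lambda c,u:c['img'][max(0,u[1]-90):u[1]+90,max(0,u[0]-60):u[0]+60]
save('show4.png',np.hstack([f(s,u),f(w,v)]),3)
E
```

```text
16.15 [ 0.52881156 -0.21537403  0.22516977] [ 6.49768619e-06  9.22675603e-01  3.85577141e-01 -7.19773717e-06] [-0.103  0.315 -0.17   0.    -1.085  2.466]
yaw -224.64085083207465
```

View pics/show4.png

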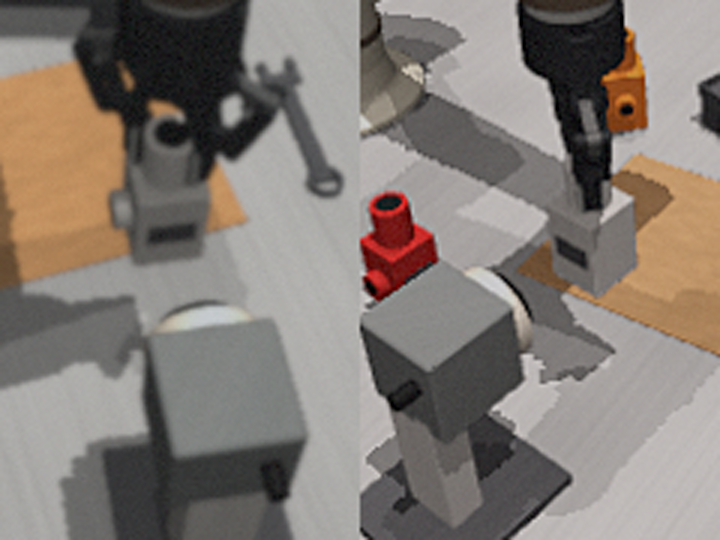

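The dark plate faces the lens at (172,235) in the left crop and the port points left, so all four sides have been shown. Next I carry the block over the free pad.

Call:
play_rows(plan=[[0.012, 0.05, 0.025, -0.005], [0.012, 0.1, 0.025, -0.005], [0.012, 0.12, 0.025, -0.005], [0.012, 0.12, 0.025, -0.005], [0.013, 0.12, 0, -0.005], [0.013, 0.12, 0, -0.005], [0.013, 0.12, 0, -0.005], [0.012, 0.12, 0, -0.005], [0.012, 0.12, 0, -0.005], [0.012, 0.12, 0, -0.005], [0.012, 0.1, 0, -0.005], [0.012, 0.058, 0, -0.005]])

```text
time: 17.45
ee_pos: [0.573, 0.1675, 0.255]
orientation: [-0.0, 0.955, 0.298, 0.0]
force: [-0.1, -0.3, -6.0]
grip_width: 0.0347
gripper_force: 61.2
```

Call:
play_rows(plan=[[0, 0, 0, 0], [0, 0, 0, 0], [0, 0, 0, 0], [0, 0, 0, 0], [0, 0, -0.05, 0], [0, 0, -0.05, 0], [0, 0, -0.05, 0], [0, 0, -0.05, 0], [0, 0, -0.05, 0], [0, 0, 0, 0], [0, 0, 0, 0], [0, 0, 0, 0]])

```text
time: 18.65
ee_pos: [0.5737, 0.165, 0.1815]
orientation: [-0.0, 0.955, 0.297, 0.001]
force: [-0.9, -0.2, -5.2]
grip_width: 0.0344
gripper_force: 61.1
```

```bash
python3 - <<'E'
from h import *
o=manip.get_obs(); print(o['time'],o['ee_pos'],o['orientation'])
q=o['orientation']; print('yaw',np.degrees(2*np.arctan2(q[2],q[1]))+90+90-90)
s=grab('side');w=grab('scene')
u=proj(s,(.573,.165,.1)).astype(int); v=proj(w,(.573,.165,.1)).astype(int); print(u,v)
f=lambda c,u:c['img'][max(0,u[1]-65):max(0,u[1]-65)+130,max(0,u[0]-65):u[0]+65]
save('place.png',np.hstack([f(s,u),f(w,v)]),3)
E
```

```text
18.65 [0.57371749 0.16503397 0.18150557] [-6.19967416e-05  9.54881191e-01  2.96985355e-01  1.26750478e-03]
yaw 124.55328110528217
[262 143] [286 177]
```

View pics/place.png

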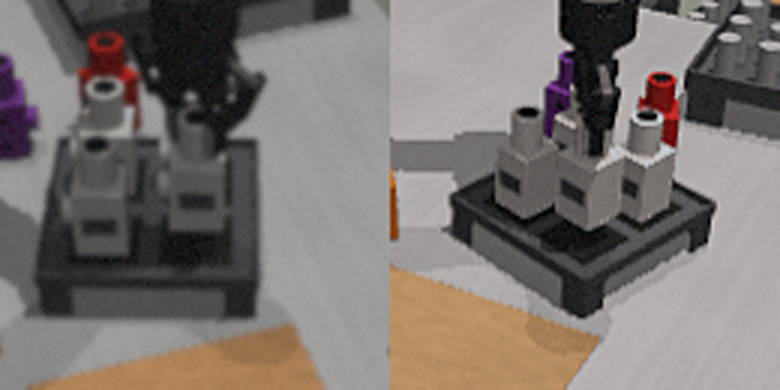

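The block is above the free pad, aligned with its neighbours and with its plate facing the same way as theirs. I lower it gently.

Call:
play_rows(plan=[[0, 0, -0.025, 0], [0, 0, -0.025, 0], [0, 0, -0.02, 0], [0, 0, -0.015, 0], [0, 0, -0.008, 0], [0, 0, -0.004, 0], [0, 0, 0, 0], [0, 0, 0, 0], [0, 0, 0, 0]])

```text
time: 19.65
ee_pos: [0.5731, 0.1651, 0.1514]
orientation: [-0.0, 0.955, 0.297, 0.0]
force: [0.2, 0.1, -2.7]
grip_width: 0.0344
gripper_force: 61.8
```

Call:
play_rows(plan=[[0, 0, -0.003, 0], [0, 0, 0, 0], [0, 0, 0, 0], [0, 0, 0, 0]])

```text
time: 20.05
ee_pos: [0.5733, 0.1652, 0.1513]
orientation: [-0.0, 0.955, 0.297, 0.001]
force: [-2.7, 0.5, 6.6]
grip_width: 0.0343
gripper_force: 61.9
```

Contact is firm, so I release. I open partway first to keep clear of the neighbours.

Call:
play_rows(plan=[[0, 0, 0, 0], [0, 0, 0, 0], [0, 0, 0, 0], [0, 0, 0, 0], [0, 0, 0, 0], [0, 0, 0, 0], [0, 0, 0, 0], [0, 0, 0, 0]], hand=0.15)

```text
time: 20.85
ee_pos: [0.5729, 0.1651, 0.1502]
orientation: [-0.0, 0.955, 0.297, 0.0]
force: [-0.6, -0.4, -0.5]
grip_width: 0.0725
gripper_force: 0.0
```

Call:
play_rows(plan=[[0, 0, 0.03, 0], [0, 0, 0.05, 0], [0, 0, 0.08, 0], [0, 0, 0.1, 0], [0, 0, 0.1, 0], [0, 0, 0.1, 0], [-0.03, -0.1, 0.1, 0], [-0.06, -0.12, 0, 0], [-0.06, -0.12, 0, 0], [-0.03, -0.1, 0, 0], [0, 0, 0, 0], [0, 0, 0, 0]])

```text
time: 22.05
ee_pos: [0.5189, 0.0325, 0.3192]
orientation: [-0.0, 0.955, 0.296, 0.001]
force: [0.7, -0.4, 0.1]
grip_width: 0.0724
gripper_force: 0.0
```

```bash
python3 - <<'E'
from h import *
o=manip.get_obs(); print(o['time'],o['ee_pos'],o['grip_width'])
s=grab('side');w=grab('scene')
u=proj(s,(.573,.165,.1)).astype(int); v=proj(w,(.573,.165,.1)).astype(int)
print(proj(s,(.573,.165,.163)),proj(w,(.573,.165,.163)),u,v)
f=lambda c,u:c['img'][max(0,u[1]-65):max(0,u[1]-65)+130,max(0,u[0]-65):u[0]+65]
save('final.png',np.hstack([f(s,u),f(w,v)]),3)
E
```

```text
22.05 [0.51885993 0.03247654 0.31922202] 0.0724377005030023
[261.87195715 125.49094592] [287.72539079 160.0427288 ] [262 143] [286 177]
```

View pics/final.png

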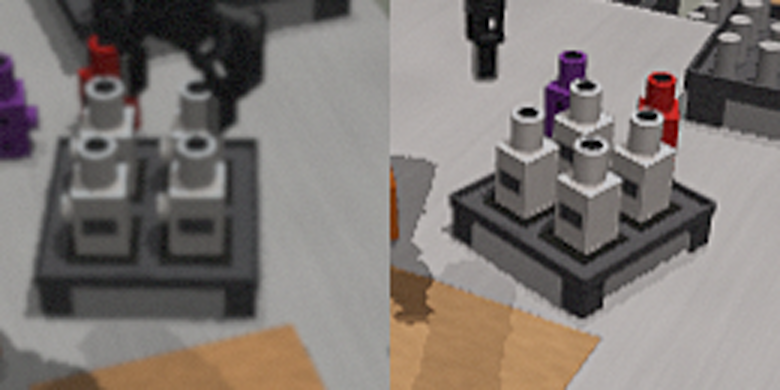

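The block stands centred on its pad, with its neck top at (197,145) in the left crop. It is in line with the others, with its port to the left, and the arm is clear.

```bash
python3 -c "
from workcell import manip
print(manip.finish_job())"
```

```text
the job is handed in; nothing more can be done
None
```

I showed the valve block's four sides to the inspection camera in order, set it upright on the free pad in line with the other blocks with its port facing the same way, and handed the job in at about 22 s; no verdict came back.

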